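Weigh the flour pail on the spring hand scale

TASK

Weigh the lidded steel pail: take the spring scale off its stand, catch the peak of the pail's wire handle with the scale's hook and lift it smoothly by the scale alone until it hangs level and still, just clear of the table (at most two centimetres up), for a good second, never jerking the spring to its end. Then set the pail gently back upright where it stood, unhook it, and hang the scale back on the stand by its handle. Leave everything else alone.

Things in the scene. Friction and masses are not known exactly. Their poses are not given: they have to be found in the camera images.
- scale: Spring hand scale, 0.16 kg, hanging upright on the stand. Flat aluminium housing 18 (x) x 34 (y) x 105 (z) mm; black cross handle on top, a bar 16 (x) x 96 (y) x 16 (z) mm. Origin: the place to grip, on the housing's axis, 22 mm below the handle's underside and 83 mm above the housing's lower end. Fingers close along its x. z up. Its hook opens towards its +x and upwards.
- draw (a joint): How far the scale's spring is drawn out, m: 0 = empty, hook fully up; end stop 0.085, last mark 0.080. Spring 130 N/m (1 N of load draws 7.7 mm), lightly damped, so a load taken up fast bounces and overdraws it. The pail leaves the table when the pull equals its unknown weight (3.8 to 9.1 N).
- hook_seat (a point): Middle of the hook's flat inside bottom, on the scale's axis, 135.5 mm below the scale's origin when the spring is empty; goes down with the draw. 5 mm round steel in the scale's x-z plane (0.04 kg with its rod): back 14 mm on the -x side, joining the axis 40 mm above the seat; underside 5 mm below the seat. A 5 mm wire whose centre is 17 to 35 mm above the seat passes in over the tip.
- stand: Fixed stand. Wooden foot 170 (x) x 150 (y) x 14 mm; 16 mm post at x = +65 mm; two level 8 mm round arms at y = +40 and -40 mm from the post top to x = -52 mm, tops 199 mm above the table, then tips turned up to 211 mm high at x = -62 mm. Origin: centre of the foot's underside; z up. The scale comes off upwards, then out between the arms towards -x.
- pail: Squat round steel pail with a closed lid: 112 mm across (lid 117 mm), lid top 68 mm high. Its fill is not known: 0.36 to 0.90 kg in all. Stands on the table. Origin: centre of its underside, z up. The wire handle is pivoted on ears at y = +62 and -62 mm, 54 mm high.
- bail (a joint): Swing of the pail's wire handle about the pail's y axis, rad: 0 = straight up, positive = leaning to the pail's +x. A slightly stiff pivot keeps it where it is left; under load it swings to stand over the pail's middle. Range -1.1 to 1.1.
- bail_top (a point): Peak of the handle wire (5 mm thick, centre line), 58 mm from the pivot axis: 112 mm above the table when straight up. The wire runs along the pail's y with a 45 degree peak in the middle: 12 mm lower at 13 mm to each side, then nearly level to 38 mm. A hook pulled up under the peak slides into it, its seat 5 mm below this point; then the pail hangs level.
- jar_mid: Bystander: glass jar, 72 mm across, 110 mm high. Origin: centre of its underside.
- can_mid: Bystander: can, 68 mm across, 90 mm high. Origin: centre of its underside.
- can_left: Bystander: can, 68 mm across, 90 mm high. Origin: centre of its underside.
- jar_left: Bystander: glass jar, 66 mm across, 100 mm high. Origin: centre of its underside.
- tea_tin: Bystander: tin box 70 x 90 x 85 mm. Origin: centre of its underside.
- can_right: Bystander: can, 74 mm across, 75 mm high. Origin: centre of its underside.
- jar_back: Bystander: glass jar, 68 mm across, 100 mm high. Origin: centre of its underside.
- hook_tip (a point): Tip of the hook, 14 mm on the scale's +x side of the axis, 13 mm above the seat at its top.
- stand_rest (a point): Point midway between the stand's two arms, level with their tops, 30 mm on the -x side of the stand's origin: under the middle of the scale's cross handle at the start. The handle lies across both arms; scale and stand then have the same axes.
Mind the look-alikes: they are no part of the job. What is shaped like the stand but blue is not meant.

How it is judged:
By the outcome, as a careful person would: the job done as asked, in the order asked, and still so for the second after the job is handed in, with the robot touching nothing.
It also fails if it takes over 72 s, if anything falls off the work surface, if the arm or the gripper's body presses on something with over 40 N, if the wrist force passes 120 N, or if a joint passes its speed limit or range.

ROBOT

A 6-joint arm with a two-finger parallel gripper is mounted at the origin on the work surface. World frame = base frame: x ahead of the robot, y to its left, z up, the work surface at z = 0. Lengths are in m, angles in rad, forces in N, time in s.
With the tool pointing down it reaches from about 0.35 to 0.975 m from the base axis. Payload 7.1 kg.
Tool frame: the origin (TCP) lies at the very end of the fingers, on their centre line; the grasp point (between the pads) lies 19 mm behind it (bot.pinch_z is the distance from the TCP to the grasp point, in m); z points along the fingers, y is the line along which they close (so a half turn about z gives the same grasp; the last joint's range is limited). The gripper opens to 88 mm and grips with 3 to 60 N. Pads are 20 mm wide; open, the fingers measure 115 mm over their backs; the gripper's body (75 mm by 178 mm) begins 61 mm behind the grasp point.
Start: joints at [-1.313, 0.423, 1.63, -0, 1.089, -0.019], TCP at [0.171, -0.601, 0.223] pointing down, gripper open.
Joint ranges: [-3, 3], [-0.9, 2.11], [0.09, 2.58], [-1.31, 4.45], [0.11, 2.69], [-2.54, 2.54]. Speed limits (rad/s): [2.39, 2.39, 3.01, 3.14, 3.14, 3.14].

INTERFACE

Orientations are given as a rotation vector (axis times angle).
In Python, from workcell import bot gives the robot as it stands. The module is installed in compiled form; this text tells all that it offers.
- The arm moves only by the tool arm_command, never from a script. Its argument "plan" is a list that holds one entry, the list of rows, each a list of 4 numbers: the shift along the tool's x, y, z in mm, then the turn about the tool's z in rad. A call has exactly 5 rows; each row shifts and turns the commanded pose from where the row before left it, along the tool's axes as they then stand; what a row does not reach is not made up. A row lasts 1/12 s, in which the tool goes at most 41.7 mm and 7.16 degrees, less where a joint would pass 70% of its speed; a pose out of reach is approached as far as the arm can. A call is refused whole if a number of a shift passes 41.7 or a number of a turn 0.125, either way. A call with a gripper value outside its range is refused whole. "hand" is the opening, from -1 (shut) to 1 (fully open), so that 0 is half open, set as the call begins (left out, the last holds). The fingers move at their own pace and stop on an object; "newtons" is the grip in N (left out, the last holds). Time passes only in rows, so rows that do not move let the fingers close, or fill a call up. It gives the time, the measured TCP pose, the force, the opening and the grip force at its end, in the units of the state.
- bot.sense(): the state, without advancing time (a new reading comes with each control period).
- bot.get_image(name): name is "side" or "top"; returns a dict with "pixels" (384x512x3 uint8, red, green, blue), "fx", "fy", "cx", "cy" (pixels), "rvec" (rotation vector, rad) and "tvec" (3), from world to camera coordinates, as OpenCV has them. Camera axes: x right, y down, z forward; pixel columns grow to the right and rows downward; lengths in m; the calibration is good to about 2 mm. A picture is of the moment at which its call begins. There is no depth.
- bot.sign_off(): hands the job in; it is judged then, once.
Trained networks look in a picture, given as the dict that the camera call returned (one of the last four; its "shot" number tells which), for a name from the list of things; names that differ only in an ending like _2 or _b are one class to them, and where a whole thing is asked for, a point or a joint stands for the part that bears it (a point fixed in the world has none). Each returns a list of dicts, best first, with "p" (0 to 1); they miss things now and then, are a little off and sometimes report something else, mostly with a low value. They report only what shows in the picture. A call takes as long as a camera call. They do not tell look-alikes from the thing itself.
- bot.find_in(label, picture): "bbox" ([centre column, centre row, width, height] in pixels, round what is visible of it).
- bot.spot_point(label, picture): "uv" ([column, row] in pixels: a listed point, or the origin of a listed thing).
The state is a dict: "time": time; "joint_positions": joint angles; "dq": joint speeds; "joint_torque": joint torques, N m; "ee_pos": TCP position; "orientation": TCP orientation; "force": force on the tool from outside, world axes, zero at the start; "wrist_torque": the same for the moment, N m; "grip_width": finger opening in m; "grip_force": force on a finger pad.
Only numpy, scipy, OpenCV 4.12 (cv2) and the standard library are available. Lean on these libraries where they do the work, as an engineer would, in place of code of your own. Each camera call takes 0.05 s, during which the arm holds its last target. There are 200 camera calls.

## Working session

There is one attempt and no reset: what is moved stays moved. The work goes in short steps, Python scripts to look and compute and a tool call to move; the robot and the scene stay as the last step left them, time stands still between calls to the robot, and variables do not carry over. Pictures are saved under pics/ and viewed, at most 10 in all, crops included, and the job is handed in when it is done.

Besides the shell and the picture viewer there is one more tool, called after "Request:" as name(argument=value, ...) on one line, values as JSON. arm_command: Moves the arm, as the interface text tells. Its arguments: {"type":"object","properties":{"plan":{"type":"array","items":{"type":"array","items":{"type":"array","items":{"type":"number"}}}},"hand":{"type":"number"},"newtons":{"type":"number"}},"required":["plan"]}

```bash
mkdir -p pics
cat > h.py <<'E'
import numpy as np, cv2
from workcell import bot
def P(pic):
    R=cv2.Rodrigues(np.array(pic["rvec"],float))[0]; return R,np.array(pic["tvec"],float).ravel()
def ray(pic,uv):
    R,t=P(pic); d=np.array([(uv[0]-pic["cx"])/pic["fx"],(uv[1]-pic["cy"])/pic["fy"],1.]); return -R.T@t,R.T@d
def at_z(pic,uv,z):
    o,d=ray(pic,uv); return o+d*(z-o[2])/d[2]
def tri(a,ua,b,ub):
    o1,d1=ray(a,ua);o2,d2=ray(b,ub)
    d1/=np.linalg.norm(d1);d2/=np.linalg.norm(d2)
    s=np.linalg.lstsq(np.c_[d1,-d2],o2-o1,rcond=None)[0]
    p,q=o1+s[0]*d1,o2+s[1]*d2
    return (p+q)/2,np.linalg.norm(p-q)
def proj(pic,X):
    R,t=P(pic); c=R@np.array(X,float)+t; return np.array([pic["fx"]*c[0]/c[2]+pic["cx"],pic["fy"]*c[1]/c[2]+pic["cy"]])
def save(pic,name,crop=None,k=1):
    im=cv2.cvtColor(pic["pixels"],cv2.COLOR_RGB2BGR)
    if crop: x0,y0,x1,y1=crop; im=im[y0:y1,x0:x1]
    cv2.imwrite(name,cv2.resize(im,None,fx=k,fy=k,interpolation=cv2.INTER_CUBIC))
E
python3 - <<'E'
from h import *
s=bot.get_image("side");t=bot.get_image("top")
im=np.vstack([s["pixels"],t["pixels"]])
save(s,"pics/s0.png",k=1.5);save(t,"pics/t0.png",k=1.5)
np.set_printoptions(precision=3,suppress=True)
for n,p in(("side",s),("top",t)):
    print(n,"cam",ray(p,(0,0))[0],p["fx"])
    for l in["scale","stand","pail","bail_top","hook_seat","hook_tip","stand_rest"]:
        print(l,[(np.round(d["uv"]),round(d["p"],2)) for d in bot.spot_point(l,p)[:4]])
print(bot.sense())
E
```

```text
side cam [0.453 1.144 1.344] 492.9169193006159
scale [(array([246., 224.]), 0.51)]
stand [(array([325., 273.]), 0.73), (array([314., 188.]), 0.7), (array([239., 258.]), 0.63)]
pail [(array([241., 176.]), 0.94), (array([272., 217.]), 0.52)]
bail_top [(array([242., 156.]), 0.38)]
hook_seat [(array([246., 254.]), 0.46)]
hook_tip [(array([241., 249.]), 0.48)]
stand_rest [(array([249., 218.]), 0.71), (array([339., 237.]), 0.65), (array([327., 153.]), 0.57)]
top cam [ 0.342 -0.025  1.279] 393.28985354487594
scale [(array([185., 187.]), 0.75), (array([183., 190.]), 0.63)]
stand [(array([188., 189.]), 0.94), (array([293., 263.]), 0.73), (array([177., 274.]), 0.67), (array([375., 164.]), 0.28)]
pail [(array([304., 177.]), 0.8)]
bail_top [(array([310., 172.]), 0.37)]
hook_seat [(array([183., 187.]), 0.36)]
hook_tip [(array([385., 213.]), 0.45)]
stand_rest [(array([300., 281.]), 0.91), (array([182., 188.]), 0.74), (array([163., 291.]), 0.6)]
{'time': 0.8, 'joint_positions': array([-1.313,  0.423,  1.63 ,  0.   ,  1.089, -0.019]), 'dq': array([-0.   ,  0.001, -0.002, -0.001, -0.   ,  0.001]), 'joint_torque': array([ -0.   , -54.451, -27.404,   0.064,   0.017,  -0.   ]), 'ee_pos': array([ 0.171, -0.601,  0.223]), 'orientation': array([-3.112, -0.433, -0.   ]), 'force': array([-0.089,  0.688,  0.517]), 'wrist_torque': array([ 0.027, -0.016,  0.052]), 'grip_force': 0.0, 'grip_width': 0.08776643833537401}
```

View pics/s0.png

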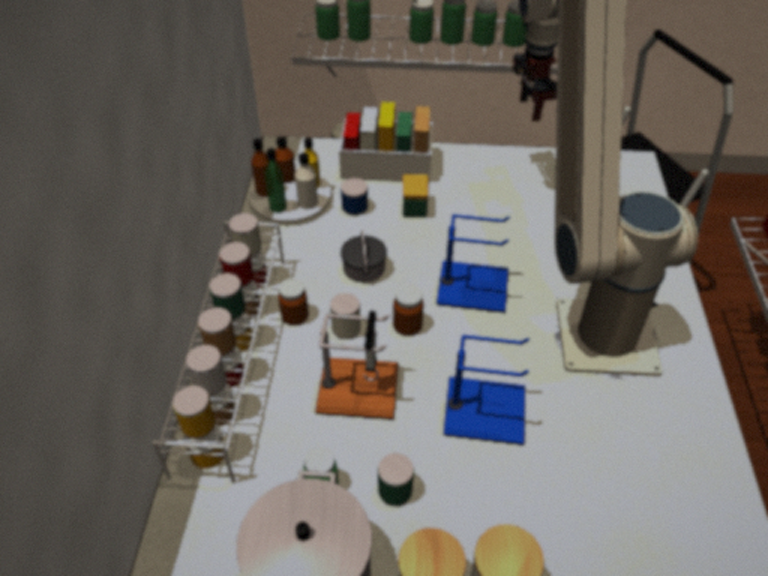

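View pics/t0.png

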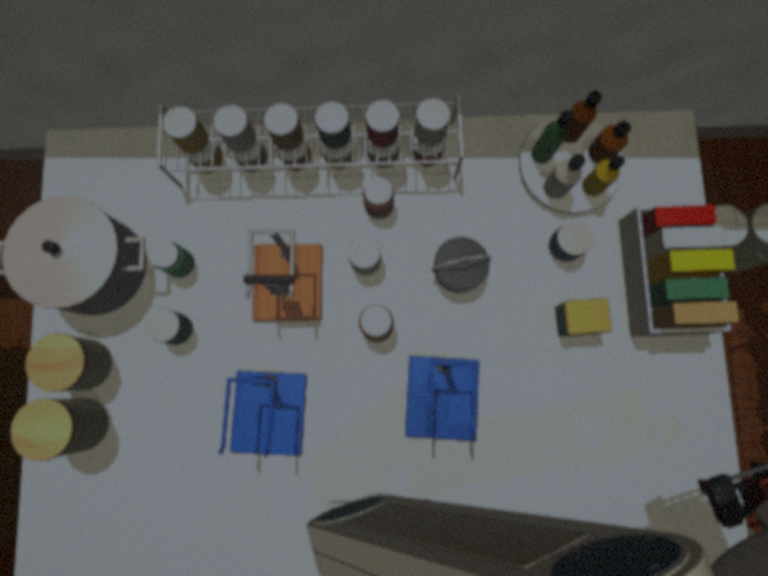

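Side view: the wooden (orange) stand at (239,258) carries the scale at (247,222). The blue look-alike stands are at (314,188) and (325,273). The pail is at (242,174). In the top view the stand is at (192,188), the blue stands at (178,275) and (295,266), and the pail at (307,176). I'll use the orange stand and check it close up.

Run:
```python
from h import *
np.set_printoptions(precision=3,suppress=True)
s=bot.get_image("side");t=bot.get_image("top")
def c(p,x,y,k=5,w=80,h=60): return cv2.resize(cv2.cvtColor(p["pixels"],cv2.COLOR_RGB2BGR)[y:y+h,x:x+w],None,fx=k,fy=k,interpolation=cv2.INTER_CUBIC)
cr=[[(s,205,200,),(t,152,145)],[(s,205,148),(t,268,145)]]
im=np.vstack([np.hstack([cv2.convertScaleAbs(c(*a),alpha=1.3) for a in r]) for r in cr])
cv2.imwrite("pics/c1.png",im)
def b(l,p): return [(np.round(d["bbox"],1),round(d["p"],2)) for d in bot.find_in(l,p)[:4]]
for l in["pail","scale","jar_mid","can_mid","stand","bail_top"]: print(l,"S",b(l,s),"T",b(l,t))
for l,zs in(("stand",0),("pail",0)):
    for n,p in(("S",s),("T",t)):
        print(l,n,[at_z(p,d["uv"],0)[:2] for d in bot.spot_point(l,p)])
for l,zz in (("jar_mid",.11),("can_mid",.09),("jar_left",.1),("can_left",.09)):
    print(l,[(np.round(at_z(t,d["uv"],0)[:2],3),round(d["p"],2)) for d in bot.spot_point(l,t)[:4]])
```

```text
pail S [(array([243.3, 170.3,  32.8,  35.6]), 0.76)] T [(array([308.4, 175.6,  39.1,  38.8]), 0.93)]
scale S [(array([247.2, 225.1,   7.4,  37.8]), 0.7)] T [(array([181.8, 190.2,  35.3,  12.3]), 0.56)]
jar_mid S [(array([273.6, 209.2,  20.8,  37.7]), 0.88)] T [(array([249.6, 216.6,  23.6,  21.9]), 0.91)]
can_mid S [(array([229.7, 208.8,  21. ,  27.7]), 0.6)] T [(array([243.3, 169.7,  18.2,  20.2]), 0.83)]
stand S [(array([315.6, 174.8,  44.8,  69.4]), 0.92), (array([238. , 244.6,  52. ,  76.1]), 0.89), (array([325.1, 260.2,  56.3,  79.5]), 0.75)] T [(array([295.6, 265.3,  51.1,  61.4]), 0.78), (array([175.2, 276.1,  56.1,  57. ]), 0.65), (array([190.2, 184.8,  56.7,  60.8]), 0.59)]
bail_top S [] T []
stand S [array([0.572, 0.186]), array([0.285, 0.227]), array([ 0.314, -0.148])]
stand T [array([ 0.312, -0.135]), array([0.298, 0.23 ]), array([0.556, 0.194]), array([ 0.595, -0.191])]
pail S [array([ 0.597, -0.19 ])]
pail T [array([ 0.751, -0.011])]
jar_mid [(array([ 0.465, -0.003]), 0.93)]
can_mid [(array([0.614, 0.018]), 0.71)]
jar_left [(array([0.609, 0.426]), 0.62), (array([ 0.475, -0.429]), 0.25)]
can_left [(array([0.484, 0.424]), 0.69), (array([ 0.639, -0.423]), 0.24)]
```

View pics/c1.png

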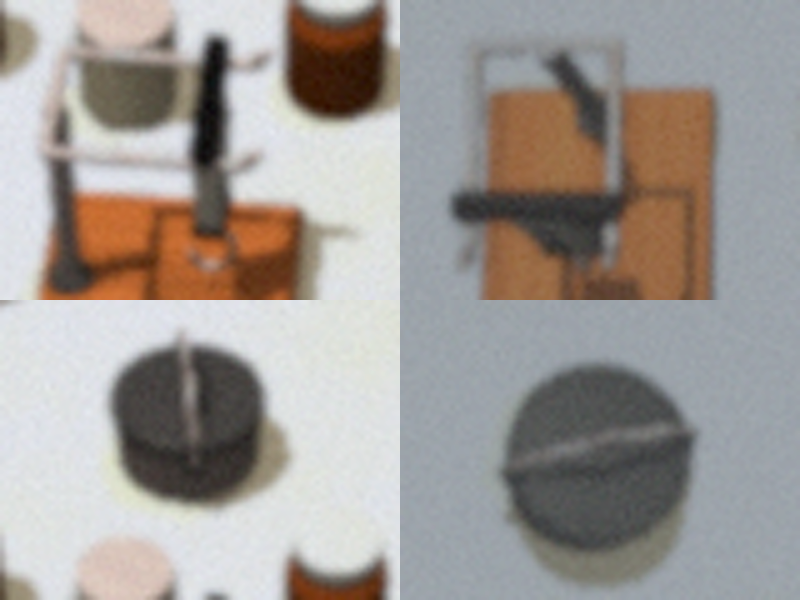

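The crop shows the scale hanging on the orange stand, its black handle at top px (162–196,186), and the pail with its bail roughly upright, peak at side (242,154). Next I measure these points.

Run:
```python
from h import *
np.set_printoptions(precision=4,suppress=True)
s=bot.get_image("side");t=bot.get_image("top")
print("handle ends T",at_z(t,(162.4,186.4),.213),at_z(t,(196,185.8),.213))
print("tri handle",tri(s,(248,208.5),t,(196,186)),tri(s,(246.4,231),t,(163,186.3)))
print("foot T",at_z(t,(170.3,163.5),.014),at_z(t,(214.6,163.1),.014), "S right",at_z(s,(265,242),.014))
print("arms T z.195",[at_z(t,(152+(a-400)/5,145+b/5),.195) for a,b in((473,45),(618,45),(614,190),(473,190))])
print("lid T",at_z(t,(308,176.4),.066))
# silhouettes of lid by threshold
g=t["pixels"][150:205,280:340].mean(2); m=(g<105).astype(np.uint8)
n,l,st,ce=cv2.connectedComponentsWithStats(m); i=1+st[1:,4].argmax(); print(st[i],ce[i]+[280,150])
a=(289.3,179.4);b=(326.2,171.8)
A=at_z(t,a,.054);B=at_z(t,b,.054); print("ears",A,B,np.linalg.norm(A-B),"yaw",np.degrees(np.arctan2(*(A-B)[[0,1]]*[-1,1])))
for v in(172.4,173,174): print("peak",v,tri(s,(241.8,155),t,(308.8,v)))
print("S peak at .112",at_z(s,(241.8,155),.112),"T",at_z(t,(308.8,173.2),.112))
C=(A+B)/2
print("pred upright peak S",proj(s,[C[0],C[1],.112]),"T",proj(t,[C[0],C[1],.112]))
```

```text
handle ends T [0.5396 0.2334 0.213 ] [0.5384 0.1406 0.213 ]
tri handle (array([0.541 , 0.142 , 0.2034]), np.float64(0.002702945743900236)) (array([0.5403, 0.2332, 0.2071]), np.float64(0.0011169931268285185))
foot T [0.6527 0.2563 0.014 ] [0.6495 0.1096 0.014 ] S right [0.4878 0.1218 0.014 ]
arms T z.195 [array([0.6363, 0.2268, 0.195 ]), array([0.6337, 0.1441, 0.195 ]), array([0.5498, 0.1467, 0.195 ]), array([0.5523, 0.2261, 0.195 ])]
lid T [ 0.5846 -0.1891  0.066 ]
[   8    7   40   45 1370] [307.1606 179.1066]
ears [ 0.5792 -0.131   0.054 ] [ 0.6001 -0.2493  0.054 ] 0.12010425152612751 yaw 10.040237358190652
peak 172.4 (array([ 0.5882, -0.1846,  0.1251]), np.float64(0.006530173516181744))
peak 173 (array([ 0.5874, -0.1847,  0.1248]), np.float64(0.008322364185705406))
peak 174 (array([ 0.5859, -0.1848,  0.1243]), np.float64(0.011310770546499553))
S peak at .112 [ 0.593 -0.2    0.112] T [ 0.5852 -0.1859  0.112 ]
pred upright peak S [242.4677 156.8351] T [310.1482 171.7208]
```

Request:
arm_command(plan=[[[0,0,-8,-0.12],[0,0,-8,-0.12],[0,0,-8,-0.12],[0,0,-8,-0.12],[0,0,-8,-0.12]]], hand=1)

```text
time: 2.42
ee_pos: [0.1708, -0.6011, 0.263]
orientation: [-2.84, -1.342, -0.0]
force: [-0.1, -0.7, 0.3]
grip_width: 0.0881
grip_force: 0.0
```

Request:
arm_command(plan=[[[0,0,-8,-0.12],[0,0,-8,-0.12],[0,0,-8,-0.12],[0,0,-8,-0.12],[0,0,-8,-0.12]]])

```text
time: 2.83
ee_pos: [0.1708, -0.6011, 0.3031]
orientation: [-2.317, -2.121, -0.0]
force: [0.2, -0.5, 0.1]
grip_width: 0.0878
grip_force: 0.0
```

Request:
arm_command(plan=[[[0,0,0,-0.073],[25,12,0,0],[31.5,14.7,0,0],[31.5,14.7,0,0],[31.5,14.7,0,0]]])

```text
time: 3.25
ee_pos: [0.2296, -0.4816, 0.3025]
orientation: [-2.246, -2.197, -0.0]
force: [0.7, -0.1, 0.5]
grip_width: 0.0882
grip_force: 0.0
```

Request:
arm_command(plan=[[[31.5,14.7,0,0],[31.5,14.7,0,0],[31.5,14.7,0,0],[31.5,14.7,0,0],[31.5,14.7,0,0]]])

```text
time: 3.67
ee_pos: [0.3066, -0.3255, 0.3029]
orientation: [2.245, 2.197, 0.0]
force: [-0.0, -0.2, 0.5]
grip_width: 0.0881
grip_force: 0.0
```

Request:
arm_command(plan=[[[31.5,14.7,0,0],[31.5,14.7,0,0],[31.5,14.7,0,0],[31.5,14.7,0,0],[31.5,14.7,0,0]]])

```text
time: 4.08
ee_pos: [0.3834, -0.1695, 0.303]
orientation: [2.244, 2.197, 0.0]
force: [-0.2, -0.7, -0.3]
grip_width: 0.088
grip_force: 0.0
```

Request:
arm_command(plan=[[[31.5,14.7,0,0],[31.5,14.7,0,0],[31.5,14.7,0,0],[31.5,14.7,0,0],[31.5,14.7,0,0]]])

```text
time: 4.5
ee_pos: [0.4603, -0.0134, 0.303]
orientation: [2.244, 2.198, 0.001]
force: [-0.1, -0.1, 0.3]
grip_width: 0.0879
grip_force: 0.0
```

Request:
arm_command(plan=[[[31.5,14.7,0,0],[31.5,14.7,0,0],[31.5,14.7,0,0],[10,7,0,0],[0,0,0,0]]])

```text
time: 4.92
ee_pos: [0.5142, 0.0903, 0.3026]
orientation: [2.241, 2.201, 0.001]
force: [-0.2, -0.5, 0.4]
grip_width: 0.088
grip_force: 0.0
```

Request:
arm_command(plan=[[[30,7,0,0],[30,7,0,0],[25,6,0,0],[12,3,0,0],[0,0,0,0]]])

```text
time: 5.33
ee_pos: [0.5382, 0.1854, 0.3026]
orientation: [-2.243, -2.2, 0.0]
force: [1.1, 0.6, -0.2]
grip_width: 0.0875
grip_force: 0.0
```

Run:
```python
from h import *
np.set_printoptions(precision=4,suppress=True)
s=bot.get_image("side");t=bot.get_image("top")
im=np.hstack([cv2.resize(cv2.cvtColor(p["pixels"],cv2.COLOR_RGB2BGR)[y:y+120,x:x+80],None,fx=5,fy=5,interpolation=cv2.INTER_CUBIC) for p,x,y in((s,205,150),(t,145,110))])
cv2.imwrite("pics/c2.png",im)
e=bot.sense();print(e["ee_pos"],e["orientation"],"tcp px",proj(s,e["ee_pos"]),proj(t,e["ee_pos"]))
```

```text
[0.5376 0.1835 0.3025] [ 2.2443  2.1982 -0.0019] tcp px [248.1735 196.6917] [173.5761 180.373 ]
```

View pics/c2.png

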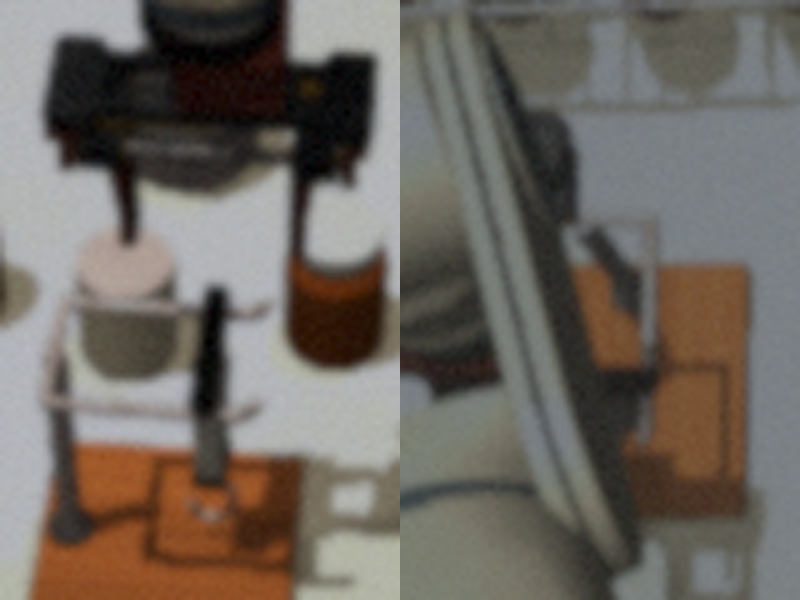

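The fingers (side crop columns ~130 and ~300) straddle the handle (column ~212), so I can go straight down and grip.

Request:
arm_command(plan=[[[2,1,28,0],[0,0,28,0],[0,0,28,0],[0,0,26,0],[0,0,20,0]]])

```text
time: 5.85
ee_pos: [0.5379, 0.1844, 0.1709]
orientation: [-2.246, -2.196, 0.003]
force: [-0.6, 0.0, 0.1]
grip_width: 0.0879
grip_force: 0.0
```

Request:
arm_command(plan=[[[0,0,10,0],[0,0,4,0],[0,0,0,0],[0,0,0,0],[0,0,0,0]]])

```text
time: 6.27
ee_pos: [0.5401, 0.1868, 0.1601]
orientation: [2.244, 2.197, 0.003]
force: [0.2, -0.9, 0.2]
grip_width: 0.088
grip_force: 0.0
```

Request:
arm_command(plan=[[[0,0,0,0],[0,0,0,0],[0,0,0,0],[0,0,0,0],[0,0,0,0]]], hand=-1, newtons=25)

```text
time: 6.68
ee_pos: [0.5392, 0.1869, 0.1589]
orientation: [2.244, 2.198, 0.0]
force: [0.6, -0.8, -0.1]
grip_width: 0.0581
grip_force: 0.0
```

Request:
arm_command(plan=[[[0,0,0,0],[0,0,0,0],[0,0,0,0],[0,0,0,0],[0,0,0,0]]])

```text
time: 7.1
ee_pos: [0.5391, 0.1867, 0.1586]
orientation: [-2.245, -2.198, 0.0]
force: [-0.1, -0.2, 0.4]
grip_width: 0.0247
grip_force: 0.0
```

Request:
arm_command(plan=[[[0,0,0,0],[0,0,0,0],[0,0,0,0],[0,0,0,0],[0,0,0,0]]])

```text
time: 7.52
ee_pos: [0.5392, 0.1867, 0.1586]
orientation: [2.245, 2.198, 0.0]
force: [0.8, -0.2, -0.6]
grip_width: 0.0179
grip_force: 25.0
```

Request:
arm_command(plan=[[[0,0,-2,0],[0,0,-5,0],[0,0,-5,0],[0,0,-5,0],[0,0,-5,0]]], newtons=40)

```text
time: 7.93
ee_pos: [0.5392, 0.1868, 0.1814]
orientation: [2.245, 2.198, 0.0]
force: [-0.2, 0.3, -3.1]
grip_width: 0.0176
grip_force: 40.0
```

Request:
arm_command(plan=[[[0,0,-10,0],[0,0,-20,0],[0,0,-25,0],[0,0,-25,0],[0,0,-25,0]]])

```text
time: 8.35
ee_pos: [0.5389, 0.1867, 0.2876]
orientation: [2.245, 2.198, 0.0]
force: [0.2, 0.2, -1.2]
grip_width: 0.0176
grip_force: 40.0
```

Request:
arm_command(plan=[[[-10,0,0,0],[-20,1,0,0],[-30,1,0,0],[-30,1,0,0],[-30,1,0,0]]])

```text
time: 8.77
ee_pos: [0.5397, 0.0665, 0.2852]
orientation: [-2.242, -2.197, -0.002]
force: [0.7, 4.9, -1.9]
grip_width: 0.018
grip_force: 40.0
```

Request:
arm_command(plan=[[[-30,1,0,0],[-30,1,0,0],[-30,1,0,0],[-30,1,0,0],[-30,1,0,0]]])

```text
time: 9.18
ee_pos: [0.5415, -0.0852, 0.2851]
orientation: [-2.244, -2.198, 0.001]
force: [0.4, 0.7, -2.4]
grip_width: 0.018
grip_force: 40.0
```

Request:
arm_command(plan=[[[-30,1,0,0],[-30,1,0,0],[-30,1,0,0],[-20,1,0,0],[-5,1,0,0]]])

```text
time: 9.6
ee_pos: [0.5442, -0.2017, 0.285]
orientation: [2.248, 2.195, -0.002]
force: [-0.3, -1.0, -1.9]
grip_width: 0.0176
grip_force: 40.0
```

Request:
arm_command(plan=[[[0,0,0,-0.098],[0,0,0,-0.098],[0,0,0,0],[0,0,0,0],[0,0,0,0]]])

```text
time: 10.02
ee_pos: [0.5448, -0.198, 0.2855]
orientation: [-2.021, -2.404, 0.0]
force: [-0.1, -1.1, -2.6]
grip_width: 0.0177
grip_force: 40.0
```

Run:
```python
from h import *
np.set_printoptions(precision=4,suppress=True)
s=bot.get_image("side");t=bot.get_image("top")
im=np.hstack([cv2.resize(cv2.cvtColor(p["pixels"],cv2.COLOR_RGB2BGR)[y:y+100,x:x+80],None,fx=5,fy=5,interpolation=cv2.INTER_CUBIC) for p,x,y in((s,205,110),(t,270,125))])
cv2.imwrite("pics/c3.png",im)
e=bot.sense();print(e["ee_pos"],e["orientation"],e["force"])
for l in("hook_seat","hook_tip","bail_top","scale"):
  for p in(s,t): print(l,[(d["uv"],d["p"]) for d in bot.spot_point(l,p)[:3]])
X=e["ee_pos"]+[0,0,.019-.1355]; print("pred seat",X,proj(s,X),proj(t,X))
```

```text
[ 0.545  -0.1981  0.2856] [-2.0203 -2.4057 -0.    ] [ 0.158  -0.3439 -2.4498]
hook_seat []
hook_seat [([279.8, 187.9], 0.49)]
hook_tip [([273.3, 218.1], 0.65), ([251.6, 151.4], 0.5)]
hook_tip [([253.1, 136.6], 0.7), ([280.5, 182.5], 0.49)]
bail_top [([240.9, 155.3], 0.58)]
bail_top []
scale [([254.4, 114.2], 0.75)]
scale []
pred seat [ 0.545  -0.1981  0.1691] [254.7119 144.2682] [316.3219 182.6255]
```

View pics/c3.png

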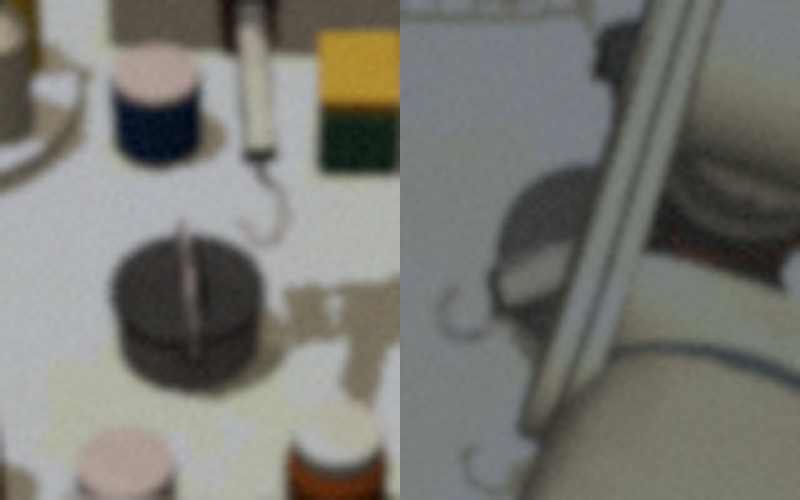

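Run:
```python
from h import *
np.set_printoptions(precision=4,suppress=True)
s=bot.get_image("side");t=bot.get_image("top")
print("hook seat tri",tri(s,(257.4,156.5),t,(283,189)))
print("bottom of housing px S pred upright",proj(s,[.545,-.198,.2216]))
o=np.array([.545,-.198,.3046])
for th in(0,20,30,40,50,60):
  a=np.radians(th); d=np.array([-.174*np.sin(a),.985*np.sin(a),-np.cos(a)]); print(th,"seat",proj(s,o+d*.1355),proj(t,o+d*.1355),"end",proj(s,o+d*.083))
```

```text
hook seat tri (array([ 0.5267, -0.1   ,  0.1995]), np.float64(0.004785396384689317))
bottom of housing px S pred upright [254.7231 133.0385]
0 seat [254.7105 144.2847] [316.2934 182.6271] end [254.7231 133.0385]
20 seat [256.0991 151.1592] [300.8189 185.3722] end [255.5855 137.1559]
30 seat [256.7678 153.1161] [293.7799 186.2706] end [255.9947 138.255 ]
40 seat [257.3934 153.954 ] [287.4219 186.8149] end [256.3728 138.6458]
50 seat [257.9555 153.6021] [281.9108 186.9796] end [256.7077 138.299 ]
60 seat [258.4341 152.021 ] [277.4149 186.7429] end [256.988  137.2061]
```

The hook appears at side (257,157) and top (283,188), which means the scale has tilted about 43° towards +y about the grip axis. I moved sideways while the hook was still below the arm tops, so it touched the stand's arm. I'll straighten it by gently pressing the housing's side against the outside of that fixed arm.

Request:
arm_command(plan=[[[0,0,0,0.098],[0,0,0,0.098],[10,0,0,0],[20,-1,0,0],[30,-1,0,0]]])

```text
time: 11.03
ee_pos: [0.5443, -0.1387, 0.2856]
orientation: [2.244, 2.199, -0.0]
force: [0.9, 0.3, -1.3]
grip_width: 0.0178
grip_force: 40.0
```

Request:
arm_command(plan=[[[30,-1,0,0],[30,-1,0,0],[30,-1,0,0],[25,-1,0,0],[15,-1,0,0]]])

```text
time: 11.45
ee_pos: [0.5416, -0.0054, 0.2858]
orientation: [-2.239, -2.203, -0.001]
force: [0.3, -0.8, -2.1]
grip_width: 0.0177
grip_force: 40.0
```

Request:
arm_command(plan=[[[5,0,10,0],[2,0,20,0],[0,0,20,0],[0,0,14,0],[0,0,5,0]]])

```text
time: 11.87
ee_pos: [0.5405, -0.0015, 0.2138]
orientation: [-2.24, -2.198, 0.005]
force: [0.2, 0.5, -2.7]
grip_width: 0.0178
grip_force: 40.0
```

Run:
```python
from h import *
np.set_printoptions(precision=4,suppress=True)
s=bot.get_image("side");t=bot.get_image("top")
im=np.hstack([cv2.resize(cv2.cvtColor(p["pixels"],cv2.COLOR_RGB2BGR)[y:y+120,x:x+80],None,fx=5,fy=5,interpolation=cv2.INTER_CUBIC) for p,x,y in((s,205,130),(t,165,120))])
cv2.imwrite("pics/c4.png",im)
e=bot.sense();print(e["ee_pos"],e["orientation"],e["force"])
o=e["ee_pos"]+[0,0,.019]
for th in(35,40,45,50):
  a=np.radians(th); d=np.array([.02*np.sin(a),np.sin(a),-np.cos(a)]); print(th,"seat",proj(s,o+d*.1355),proj(t,o+d*.1355),"end",proj(s,o+d*.083))
```

```text
[ 0.5413 -0.0016  0.2153] [-2.2423 -2.1976  0.0031] [-0.1457  0.283  -1.1631]
35 seat [249.599  209.6949] [222.2429 188.968 ] end [250.3955 194.1177]
40 seat [249.3088 210.391 ] [218.865  188.5925] end [250.2206 194.4764]
45 seat [249.0323 210.7836] [215.6422 188.1642] end [250.0553 194.6452]
50 seat [248.772  210.8629] [212.5961 187.6845] end [249.9008 194.6203]
```

View pics/c4.png

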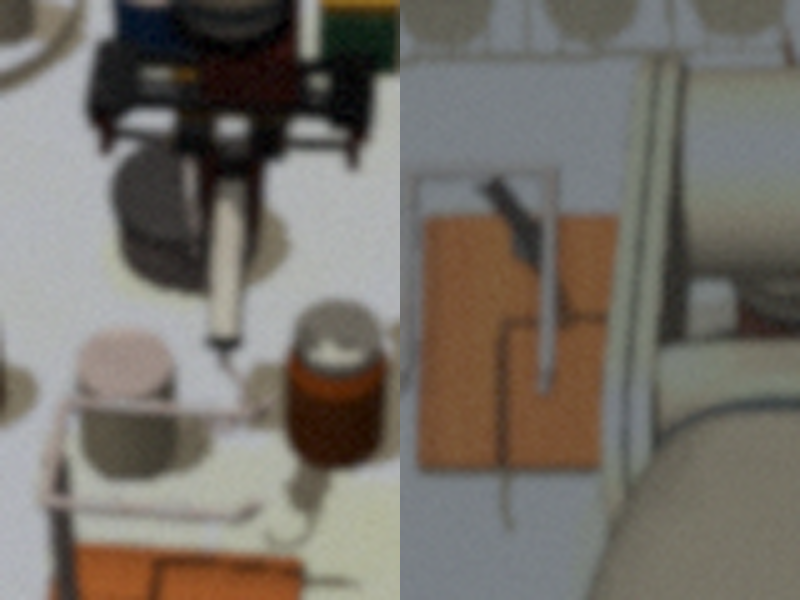

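The crop shows the housing still tilted, its end at side (250,198), just outside the −y arm at rows ~212. The geometry is as planned, so I'll push slowly.

Request:
arm_command(plan=[[[10,0,0,0],[15,0,0,0],[15,0,0,0],[15,-1,0,0],[10,0,0,0]]], newtons=25)

```text
time: 12.38
ee_pos: [0.5432, 0.0648, 0.2179]
orientation: [2.242, 2.198, 0.002]
force: [0.2, -2.6, -1.8]
grip_width: 0.018
grip_force: 25.0
```

Request:
arm_command(plan=[[[6,0,0,0],[6,0,0,0],[6,0,0,0],[6,0,0,0],[6,0,0,0]]])

```text
time: 12.8
ee_pos: [0.5432, 0.0932, 0.2167]
orientation: [2.244, 2.197, -0.002]
force: [0.5, -7.5, -1.5]
grip_width: 0.0181
grip_force: 25.0
```

Request:
arm_command(plan=[[[5,-1,0,0],[5,0,0,0],[5,0,0,0],[5,0,0,0],[5,0,0,0]]])

```text
time: 13.22
ee_pos: [0.5429, 0.1172, 0.217]
orientation: [2.243, 2.197, -0.003]
force: [-0.1, -11.8, 2.9]
grip_width: 0.0178
grip_force: 25.0
```

Run:
```python
from h import *
np.set_printoptions(precision=4,suppress=True)
s=bot.get_image("side");t=bot.get_image("top")
im=np.hstack([cv2.resize(cv2.cvtColor(p["pixels"],cv2.COLOR_RGB2BGR)[y:y+120,x:x+80],None,fx=5,fy=5,interpolation=cv2.INTER_CUBIC) for p,x,y in((s,205,130),(t,165,120))])
cv2.imwrite("pics/c5.png",im)
e=bot.sense();print(e["ee_pos"],e["orientation"],e["force"],e["wrist_torque"])
o=e["ee_pos"]+[0,0,.019]
for th in(-10,0,10,20,30):
  a=np.radians(th); d=np.array([.02*np.sin(a),np.sin(a),-np.cos(a)]); print(th,"seat",proj(s,o+d*.1355),proj(t,o+d*.1355),"end",proj(s,o+d*.083))
```

```text
[0.5429 0.118  0.2169] [ 2.2436  2.1972 -0.0016] [ 0.0533 -6.286  -0.7219] [-1.3484 -0.1548 -0.0772]
-10 seat [249.3473 218.0663] [216.8275 190.4548] end [248.9601 209.788 ]
0 seat [248.6576 223.9537] [209.17 190.65] end [248.5253 213.4342]
10 seat [247.9438 229.1462] [201.3483 190.6219] end [248.0783 216.6055]
20 seat [247.2232 233.4869] [193.521  190.3702] end [247.6314 219.2048]
30 seat [246.5151 236.8264] [185.8505 189.8966] end [247.197  221.1452]
```

View pics/c5.png

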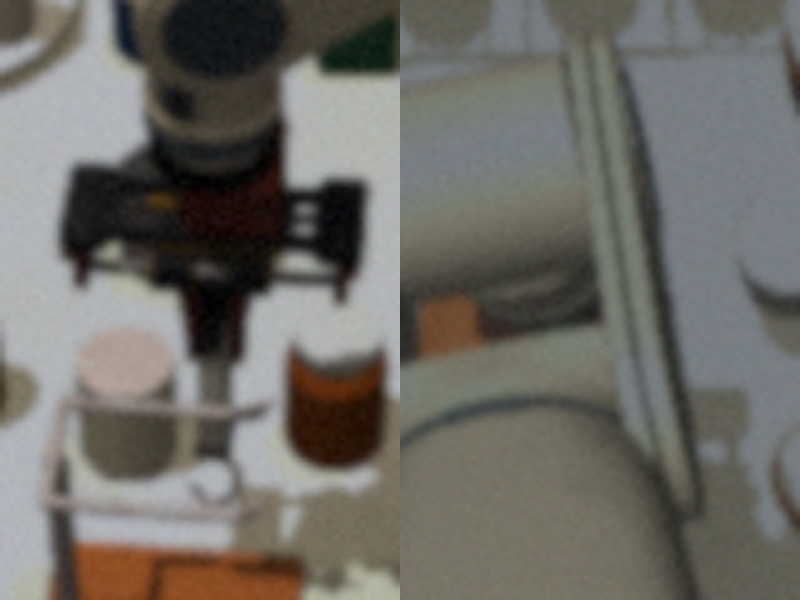

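The hook bottom is now at side (247.4,229.5), about 8–9° of tilt. About 8 mm more is needed, as computed.

Request:
arm_command(plan=[[[3,0,0,0],[3,0,0,0],[2,0,0,0],[0,0,0,0],[0,0,0,0]]])

```text
time: 13.73
ee_pos: [0.5432, 0.1253, 0.2172]
orientation: [2.243, 2.197, -0.002]
force: [-0.7, -8.9, 1.7]
grip_width: 0.0178
grip_force: 25.0
```

Request:
arm_command(plan=[[[-4,0,-4,0],[-3,0,-10,0],[0,0,-10,0],[0,0,-6,0],[0,0,0,0]]])

```text
time: 14.15
ee_pos: [0.544, 0.1202, 0.249]
orientation: [2.244, 2.197, 0.006]
force: [0.7, 0.5, -1.3]
grip_width: 0.0178
grip_force: 25.0
```

Request:
arm_command(plan=[[[3,0,0,0],[2,0,0,0],[2,0,0,0],[0,0,0,0],[0,0,0,0]]])

```text
time: 14.57
ee_pos: [0.5428, 0.1261, 0.2464]
orientation: [2.243, 2.198, -0.002]
force: [-1.0, -4.2, -0.2]
grip_width: 0.0181
grip_force: 25.0
```

```bash
cat >> h.py <<'E'
def upright_check(yaw,crop=None,name=None):
    s=bot.get_image("side");t=bot.get_image("top");e=bot.sense()
    print(e["time"],e["ee_pos"],e["orientation"],e["force"],e["wrist_torque"])
    for l in("hook_seat","hook_tip","scale"):
        for n,p in(("S",s),("T",t)): print(l,n,[(d["uv"],round(d["p"],2)) for d in bot.spot_point(l,p)[:3]])
    o=e["ee_pos"]+[0,0,.019]; c,k=np.cos(yaw),np.sin(yaw)
    for th in(-10,-5,0,5,10):
        a=np.radians(th); d=np.array([-k*np.sin(a),c*np.sin(a),-np.cos(a)]); print(th,"seat",proj(s,o+d*.1355),proj(t,o+d*.1355),"end",proj(s,o+d*.083))
    return s,t
E
python3 - <<'E'
from h import *
np.set_printoptions(precision=4,suppress=True)
s,t=upright_check(-.02)
np.save("s6.npy",s["pixels"])
E
```

```text
14.6667 [0.5428 0.1261 0.2464] [ 2.2437  2.198  -0.0021] [ 0.7389 -5.6235  0.6464] [-1.2229 -0.1374 -0.0063]
hook_seat S [([249.8, 191.0], 0.59), ([248.3, 220.3], 0.55)]
hook_seat T [([243.8, 173.9], 0.19)]
hook_tip S [([240.5, 215.5], 0.44)]
hook_tip T []
scale S []
scale T []
-10 seat [249.1396 214.0728] [213.0519 188.9425] end [248.74   205.5379]
-5 seat [248.7922 217.1266] [209.1648 189.0731] end [248.5205 207.4347]
0 seat [248.4364 220.0224] [205.2122 189.1454] end [248.2963 209.2224]
5 seat [248.0742 222.7399] [201.2141 189.1592] end [248.069 210.888]
10 seat [247.7079 225.259 ] [197.1903 189.1143] end [247.84   212.4191]
```

The network puts the hook seat at side (248.3,220.3) against 220.0 predicted for upright, so the scale is straight again. Now I'll go to the pail with a firmer grip and gentler acceleration.

Request:
arm_command(plan=[[[-4,0,0,0],[-6,0,-5,0],[-10,0,-10,0],[-15,0,-12,0],[-20,0,-10,0]]], newtons=55)

```text
time: 15.38
ee_pos: [0.5419, 0.0715, 0.285]
orientation: [-2.243, -2.199, -0.002]
force: [1.0, 0.4, -1.6]
grip_width: 0.0178
grip_force: 55.0
```

Request:
arm_command(plan=[[[-25,1,-3,0],[-28,1,0,0],[-28,1,0,0],[-28,1,0,0],[-28,1,0,0]]])

```text
time: 15.8
ee_pos: [0.5437, -0.0672, 0.2878]
orientation: [2.244, 2.197, 0.002]
force: [-0.3, 1.0, -2.0]
grip_width: 0.0174
grip_force: 55.0
```

Request:
arm_command(plan=[[[-28,1,0,0],[-28,1,0,0],[-26,1,0,0],[-20,1,0,0],[-14,0,0,0]]])

```text
time: 16.22
ee_pos: [0.5453, -0.1839, 0.2876]
orientation: [2.246, 2.195, 0.001]
force: [0.7, 0.4, -2.2]
grip_width: 0.0179
grip_force: 55.0
```

Request:
arm_command(plan=[[[-10,0,0,0],[-5,0,0,-0.05],[0,0,0,-0.08],[0,0,0,-0.066],[0,0,0,0]]])

```text
time: 16.63
ee_pos: [0.545, -0.1963, 0.2869]
orientation: [-2.016, -2.409, -0.001]
force: [-0.5, -0.2, -1.9]
grip_width: 0.0175
grip_force: 55.0
```

Run:
```python
from h import *
np.set_printoptions(precision=4,suppress=True)
s,t=upright_check(.175)
for p in(s,t): print("bail",[(d["uv"],round(d["p"],2)) for d in bot.spot_point("bail_top",p)])
im=cv2.resize(cv2.cvtColor(s["pixels"],cv2.COLOR_RGB2BGR)[110:200,210:290],None,fx=6.6,fy=6.6,interpolation=cv2.INTER_CUBIC)
cv2.imwrite("pics/c6.png",im)
```

```text
16.7333 [ 0.5451 -0.1961  0.2869] [2.0208 2.4053 0.0005] [ 0.1341 -0.1917 -2.02  ] [-0.0536 -0.1329  0.0085]
hook_seat S [([255.7, 147.2], 0.43)]
hook_seat T []
hook_tip S [([249.7, 141.5], 0.49)]
hook_tip T []
scale S [([255.3, 114.8], 0.48)]
scale T []
-10 seat [253.962  139.6629] [323.8334 180.7387] end [254.2279 130.2046]
-5 seat [254.3014 142.0952] [319.7566 181.6634] end [254.4412 131.7066]
0 seat [254.6462 144.3473] [315.7097 182.5262] end [254.6575 133.0881]
5 seat [254.9944 146.4025] [311.7125 183.3228] end [254.8751 134.3386]
10 seat [255.3437 148.2448] [307.7849 184.049 ] end [255.0925 135.4483]
bail [([242.0, 156.1], 0.46)]
bail []
```

View pics/c6.png

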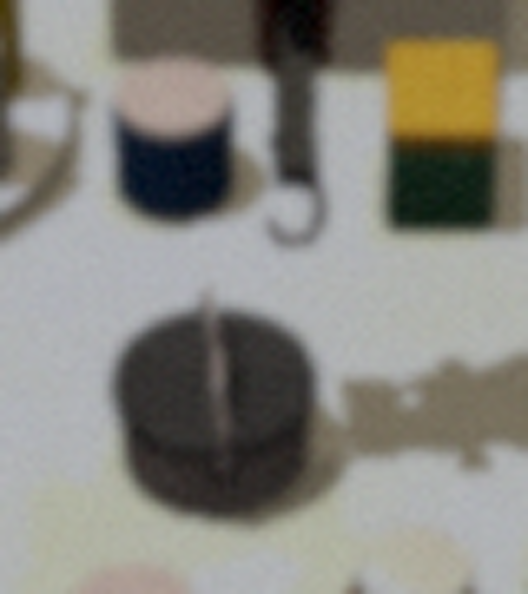

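Side crop: hook upright, seat at about (254.7,145.5). The bail wire runs from (241.5,154) to (244.4,181). I'll compare that with the projected bail for several leans.

Run:
```python
from h import *
np.set_printoptions(precision=1,suppress=True)
s=bot.get_image("side");t=bot.get_image("top")
C=np.array([.588,-.190,.054]);yaw=np.radians(10)
ex=np.array([np.cos(yaw),np.sin(yaw),0]);ey=np.array([-np.sin(yaw),np.cos(yaw),0]);ez=np.array([0,0,1])
for L in(-20,-10,0,10):
  a=np.radians(L); up=ez*np.cos(a)+ex*np.sin(a)
  pts=[C+ey*y/1e3+up*h/1e3 for y,h in((-62,0),(-38,45),(-13,46),(0,58),(13,46),(38,45),(62,0))]
  print(L,"S",np.array([proj(s,p) for p in pts]).round(1).tolist()); print("   T",np.array([proj(t,p) for p in pts]).round(1).tolist())
for n,R,z in(("lid",.0585,.066),("base",.056,0)):
  q=np.array([proj(s,[C[0]+R*np.cos(x),C[1]+R*np.sin(x),z]) for x in np.linspace(0,6.28,60)]); print(n,q.min(0),q.max(0))
  q=np.array([proj(t,[C[0]+R*np.cos(x),C[1]+R*np.sin(x),z]) for x in np.linspace(0,6.28,60)]); print(n,"T",q.min(0),q.max(0))
# wire centre per row in the side image: brightest pixel on the lid
g=cv2.GaussianBlur(s["pixels"].mean(2).astype(np.float32),(3,3),0)
for r in range(152,184,2):
  row=g[r,236:252]-np.median(g[r,232:256]); w=np.clip(row-5,0,None); print(r,236+int(row.argmax()),round(float(row.max())),end="; ")
```

```text
-20 S [[241.7, 157.1], [246.2, 152.9], [246.9, 157.2], [248.3, 157.2], [247.5, 161.9], [248.1, 166.8], [244.7, 179.9]]
   T [[326.8, 172.2], [322.7, 175.7], [314.8, 177.3], [311.4, 178.8], [306.5, 179.0], [298.5, 180.6], [288.7, 180.0]]
-10 S [[241.7, 157.1], [244.1, 152.6], [244.8, 156.9], [245.6, 156.9], [245.4, 161.7], [246.0, 166.5], [244.7, 179.9]]
   T [[326.8, 172.2], [322.2, 173.2], [314.3, 174.8], [310.8, 175.5], [306.0, 176.5], [298.0, 178.1], [288.7, 180.0]]
0 S [[241.7, 157.1], [242.1, 152.6], [242.6, 156.9], [242.9, 156.9], [243.3, 161.7], [243.9, 166.5], [244.7, 179.9]]
   T [[326.8, 172.2], [321.7, 170.7], [313.8, 172.2], [310.1, 172.2], [305.5, 173.9], [297.4, 175.6], [288.7, 180.0]]
10 S [[241.7, 157.1], [240.0, 152.9], [240.5, 157.2], [240.2, 157.3], [241.1, 162.0], [241.8, 166.8], [244.7, 179.9]]
   T [[326.8, 172.2], [321.0, 168.3], [313.1, 169.8], [309.3, 169.1], [304.8, 171.5], [296.9, 173.2], [288.7, 180.0]]
lid [227.5 155.4] [258.7 176.9]
lid T [289.6 157.3] [326.8 193.7]
base [228.8 168.3] [257.9 188.9]
base T [288.8 162.9] [322.7 196.1]
152 237 1; 154 236 2; 156 251 14; 158 251 39; 160 242 11; 162 242 24; 164 242 35; 166 242 42; 168 242 36; 170 242 24; 172 243 23; 174 243 22; 176 243 14; 178 243 10; 180 243 4; 182 236 6;
```

The bail stands upright within about 5°, with the pail centre near (0.587,−0.190). I'll descend on the −x side, then compare hook and bail again.

Request:
arm_command(plan=[[[0,0,10,0],[0,0,18,0],[0,0,20,0],[0,0,18,0],[0,0,9,0]]])

```text
time: 17.65
ee_pos: [0.5437, -0.1959, 0.2088]
orientation: [-2.017, -2.404, 0.002]
force: [-0.5, -0.5, -2.7]
grip_width: 0.0177
grip_force: 55.0
```

Request:
arm_command(plan=[[[0,0,4,0],[0,0,0,0],[0,0,0,0],[0,0,0,0],[0,0,0,0]]])

```text
time: 18.07
ee_pos: [0.5457, -0.1967, 0.2087]
orientation: [2.018, 2.406, 0.001]
force: [0.5, -0.8, -2.2]
grip_width: 0.0174
grip_force: 55.0
```

Run:
```python
from h import *
np.set_printoptions(precision=4,suppress=True)
s,t=upright_check(.175)
print("bail",[(d["uv"],round(d["p"],2)) for d in bot.spot_point("bail_top",s)])
a=cv2.resize(cv2.cvtColor(s["pixels"],cv2.COLOR_RGB2BGR)[130:200,215:285],None,fx=8,fy=8,interpolation=cv2.INTER_CUBIC)
cv2.imwrite("pics/c7.png",a)
```

```text
18.1667 [ 0.5455 -0.1966  0.2085] [2.0179 2.406  0.0008] [-0.4164  0.6854 -2.6661] [-0.0424 -0.0926  0.0049]
hook_seat S [([243.2, 157.4], 0.38), ([251.8, 218.4], 0.25)]
hook_seat T []
hook_tip S []
hook_tip T [([118.2, 217.8], 0.5)]
scale S [([271.7, 220.6], 0.68)]
scale T []
-10 seat [253.8639 155.5312] [319.7673 185.4579] end [254.1189 146.7567]
-5 seat [254.1924 157.9476] [315.9565 186.3184] end [254.3253 148.2499]
0 seat [254.526  160.1962] [312.1702 187.125 ] end [254.5343 149.631 ]
5 seat [254.8627 162.2605] [308.4275 187.8734] end [254.7446 150.8894]
10 seat [255.2004 164.1246] [304.7477 188.5598] end [254.9547 152.0156]
bail [([240.7, 157.8], 0.6), ([271.9, 217.6], 0.27)]
```

View pics/c7.png

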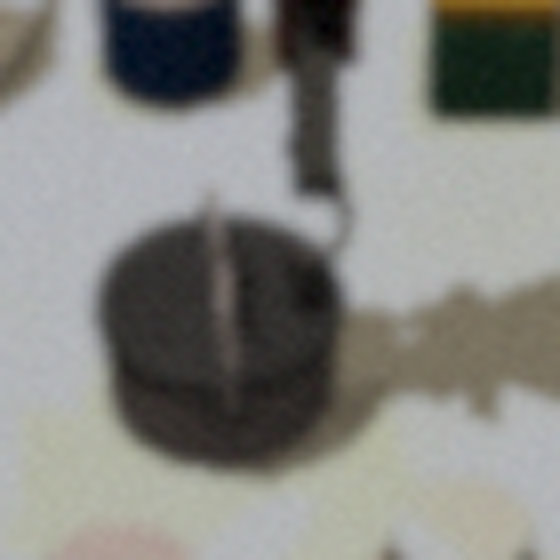

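Hook bottom at side (257,162) matches an upright scale at the height I want. The bail is at columns 241.5–243.5, 44 mm ahead. I'll slide the hook in under the peak.

Request:
arm_command(plan=[[[0,4,0,0],[0,7,0,0],[0,8,0,0],[0,8,0,0],[0,8,0,0]]])

```text
time: 18.93
ee_pos: [0.5807, -0.1901, 0.2076]
orientation: [2.018, 2.407, 0.0]
force: [-0.0, -0.3, -1.9]
grip_width: 0.0178
grip_force: 55.0
```

Request:
arm_command(plan=[[[0,6,0,0],[0,3,0,0],[0,0,0,0],[0,0,0,0],[0,0,0,0]]])

```text
time: 19.35
ee_pos: [0.5881, -0.1888, 0.2075]
orientation: [-2.019, -2.407, 0.0]
force: [0.7, -0.7, -1.5]
grip_width: 0.0176
grip_force: 55.0
```

Run:
```python
from h import *
np.set_printoptions(precision=4,suppress=True)
s,t=upright_check(.175)
a=cv2.resize(cv2.cvtColor(s["pixels"],cv2.COLOR_RGB2BGR)[130:200,210:280],None,fx=8,fy=8,interpolation=cv2.INTER_CUBIC)
cv2.imwrite("pics/c8.png",a)
```

```text
19.45 [ 0.5881 -0.1888  0.2077] [-2.0189 -2.4067  0.0002] [-0.1491 -0.2564 -1.7027] [-0.047  -0.0894 -0.0378]
hook_seat S [([236.9, 253.8], 0.75), ([246.8, 221.4], 0.47), ([240.1, 161.8], 0.42)]
hook_seat T []
hook_tip S [([239.3, 158.9], 0.58), ([243.9, 134.5], 0.23)]
hook_tip T []
scale S [([243.0, 132.8], 0.52)]
scale T []
-10 seat [242.3789 156.5586] [316.4044 171.9899] end [242.3558 147.7938]
-5 seat [242.6647 158.9829] [312.6224 172.8583] end [242.5348 149.2921]
0 seat [242.9504 161.2396] [308.8618 173.6618] end [242.7131 150.6783]
5 seat [243.2339 163.3123] [305.1419 174.3963] end [242.8895 151.9419]
10 seat [243.5136 165.1849] [301.4818 175.0579] end [243.0627 153.0734]
```

View pics/c8.png

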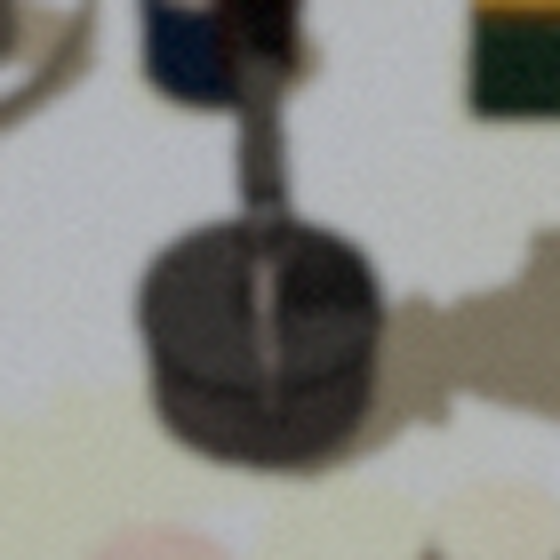

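The scale is in line with the bail (both near column 243). I'll lift slowly and watch the force.

Request:
arm_command(plan=[[[0,0,-2,0],[0,0,-3,0],[0,0,-3,0],[0,0,-3,0],[0,0,-3,0]]])

```text
time: 20.17
ee_pos: [0.5885, -0.1888, 0.2222]
orientation: [2.019, 2.407, 0.0]
force: [0.2, -0.2, -2.3]
grip_width: 0.0181
grip_force: 55.0
```

Request:
arm_command(plan=[[[0,0,-3,0],[0,0,-3,0],[0,0,-2,0],[0,0,-2,0],[0,0,-2,0]]])

```text
time: 20.58
ee_pos: [0.5884, -0.1889, 0.2338]
orientation: [-2.019, -2.407, 0.0]
force: [0.4, -0.8, -4.2]
grip_width: 0.0176
grip_force: 55.0
```

Request:
arm_command(plan=[[[0,0,-2,0],[0,0,-2,0],[0,0,-2,0],[0,0,-2,0],[0,0,-2,0]]])

```text
time: 21.0
ee_pos: [0.5883, -0.1889, 0.2437]
orientation: [-2.019, -2.407, 0.0]
force: [1.1, -1.8, -4.7]
grip_width: 0.0177
grip_force: 55.0
```

Run:
```python
from h import *
np.set_printoptions(precision=3,suppress=True)
F=[]
for i in range(4): s=bot.get_image("side");e=bot.sense();F.append(e["force"])
print(e["time"],e["ee_pos"],np.mean(F,0),e["wrist_torque"])
a=cv2.resize(cv2.cvtColor(s["pixels"],cv2.COLOR_RGB2BGR)[130:200,210:280],None,fx=8,fy=8,interpolation=cv2.INTER_CUBIC)
cv2.imwrite("pics/c9.png",a)
```

```text
21.2 [ 0.588 -0.189  0.244] [ 0.58  -1.308 -4.292] [-0.448 -0.203 -0.022]
```

Request:
arm_command(plan=[[[-1,0,0,0],[-1,0,0,0],[-1,0,0,0],[0,0,0,0],[0,0,0,0]]])

```text
time: 21.62
ee_pos: [0.5888, -0.1916, 0.2435]
orientation: [-2.019, -2.406, -0.0]
force: [-1.0, 0.7, -4.7]
grip_width: 0.018
grip_force: 55.0
```

```bash
cat >> h.py <<'E'
def F(n=4):
    f=[];w=[]
    for i in range(n): s=bot.get_image("side");e=bot.sense();f.append(e["force"]);w.append(e["wrist_torque"])
    print(round(e["time"],2),e["ee_pos"].round(4),np.mean(f,0).round(2),np.mean(w,0).round(3)); return s
E
python3 - <<'E'
from h import *
s=F()
print([(d["uv"],round(d["p"],2)) for l in("pail","bail_top","hook_seat") for d in bot.spot_point(l,s)[:3]])
E
```

```text
21.82 [ 0.5888 -0.1916  0.2436] [ 0.15 -0.   -4.42] [ 0.018 -0.067 -0.041]
[([241.8, 178.3], 0.93), ([239.8, 158.5], 0.54), ([241.2, 160.2], 0.4), ([244.5, 158.7], 0.61)]
```

The side force is gone, so the hook is under the peak. I'll carry on lifting.

Request:
arm_command(plan=[[[0,0,-2,0],[0,0,-2,0],[0,0,-2,0],[0,0,-2,0],[0,0,-2,0]]])

```text
time: 22.38
ee_pos: [0.5889, -0.1918, 0.2539]
orientation: [-2.019, -2.407, 0.0]
force: [-0.8, 0.1, -5.8]
grip_width: 0.0178
grip_force: 55.0
```

Request:
arm_command(plan=[[[0,0,-2,0],[0,0,-2,0],[0,0,-1,0],[0,0,0,0],[0,0,0,0]]])

```text
time: 22.8
ee_pos: [0.589, -0.1917, 0.2587]
orientation: [2.019, 2.407, 0.0]
force: [-0.0, -0.6, -6.3]
grip_width: 0.0176
grip_force: 55.0
```

```bash
python3 -c "
from h import *
F(6)"
```

```text
23.1 [ 0.5889 -0.1918  0.2586] [-0.05  0.04 -6.08] [-0.072 -0.146  0.004]
```

Request:
arm_command(plan=[[[0,0,-1,0],[0,0,-2,0],[0,0,-2,0],[0,0,-2,0],[0,0,-1,0]]])

```text
time: 23.52
ee_pos: [0.589, -0.1918, 0.267]
orientation: [2.019, 2.407, -0.0]
force: [0.0, -0.4, -6.3]
grip_width: 0.018
grip_force: 55.0
```

```bash
python3 -c "
from h import *
F(6)"
```

```text
23.82 [ 0.5889 -0.1917  0.2666] [-0.24 -0.3  -7.07] [-0.199 -0.139 -0.008]
```

Request:
arm_command(plan=[[[0,0,-1,0],[0,0,-2,0],[0,0,-2,0],[0,0,-2,0],[0,0,-1,0]]])

```text
time: 24.23
ee_pos: [0.589, -0.1917, 0.275]
orientation: [-2.019, -2.407, -0.0]
force: [0.5, 0.1, -8.1]
grip_width: 0.0177
grip_force: 55.0
```

```bash
python3 -c "
from h import *
F(6)"
```

```text
24.53 [ 0.5889 -0.1917  0.2745] [-0.2  -0.03 -8.46] [-0.048 -0.087  0.001]
```

Request:
arm_command(plan=[[[0,0,-1,0],[0,0,-2,0],[0,0,-2,0],[0,0,-1,0],[0,0,0,0]]])

```text
time: 24.95
ee_pos: [0.5892, -0.1918, 0.2812]
orientation: [2.018, 2.407, 0.0]
force: [-0.6, -0.5, -7.6]
grip_width: 0.0178
grip_force: 55.0
```

```bash
python3 -c "
from h import *
s=F(8)
print([(d['uv'],round(d['p'],2)) for d in bot.spot_point('pail',s)[:2]])"
```

```text
25.35 [ 0.5889 -0.1917  0.2806] [-0.1  -0.29 -8.29] [-0.057 -0.078  0.001]
[([240.1, 174.3], 0.63)]
```

Request:
arm_command(plan=[[[0,0,-1,0],[0,0,-2,0],[0,0,-2,0],[0,0,-1,0],[0,0,0,0]]])

```text
time: 25.82
ee_pos: [0.5892, -0.1918, 0.2872]
orientation: [2.018, 2.406, 0.001]
force: [-0.1, -0.5, -8.1]
grip_width: 0.0174
grip_force: 55.0
```

```bash
python3 -c "
from h import *
s=F(8)
print([(d['uv'],round(d['p'],2)) for d in bot.spot_point('pail',s)[:2]])"
```

```text
26.22 [ 0.5889 -0.1917  0.2866] [ 0.19 -0.14 -8.3 ] [-0.072 -0.084 -0.014]
[([240.6, 176.3], 0.7)]
```

Run:
```python
from h import *
s=F(12)
im0=cv2.resize(cv2.imread("pics/s0.png"),(512,384),interpolation=cv2.INTER_AREA); im1=cv2.cvtColor(s["pixels"],cv2.COLOR_RGB2BGR)
T=cv2.resize(im0[168:192,224:262],None,fx=8,fy=8,interpolation=cv2.INTER_CUBIC);W=cv2.resize(im1[156:200,214:272],None,fx=8,fy=8,interpolation=cv2.INTER_CUBIC)
_,v,_,p=cv2.minMaxLoc(cv2.matchTemplate(W,T,cv2.TM_CCOEFF_NORMED)); print("shift px",p[0]/8-10,p[1]/8-12,v)
C=np.array([.587,-.190,0.03]); print("px per 10mm",proj(s,C+[0,0,.01])-proj(s,C))
```

```text
26.87 [ 0.589  -0.1918  0.2867] [ 0.15  0.04 -8.25] [-0.053 -0.095 -0.007]
shift px 0.125 -0.875 0.9830721616744995
px per 10mm [-0.04114096 -1.88516018]
```

Request:
arm_command(plan=[[[0,0,0,0],[0,0,0,0],[0,0,0,0],[0,0,0,0],[0,0,0,0]]])

```text
time: 27.28
ee_pos: [0.5889, -0.1918, 0.2867]
orientation: [2.019, 2.407, -0.0]
force: [0.3, 0.4, -8.6]
grip_width: 0.0178
grip_force: 55.0
```

Request:
arm_command(plan=[[[0,0,0,0],[0,0,0,0],[0,0,0,0],[0,0,0,0],[0,0,0,0]]])

```text
time: 27.7
ee_pos: [0.589, -0.1917, 0.2867]
orientation: [-2.019, -2.407, -0.0]
force: [-0.2, -0.5, -8.8]
grip_width: 0.0177
grip_force: 55.0
```

Run:
```python
from h import *
s=F(8)
im0=cv2.cvtColor(cv2.resize(cv2.imread("pics/s0.png"),(512,384),interpolation=cv2.INTER_AREA),cv2.COLOR_BGR2GRAY).astype(float); im1=cv2.cvtColor(s["pixels"],cv2.COLOR_RGB2GRAY).astype(float)
for a,b in((230,234),(234,238),(238,242),(244,248)):
  r=[]
  for im in(im0,im1):
    p=im[176:196,a:b].mean(1); k=int(np.argmax(p>90)); r.append(176+k-1+(90-p[k-1])/(p[k]-p[k-1]))
  print(a,np.round(r,2),round(r[1]-r[0],2))
```

```text
28.1 [ 0.5889 -0.1917  0.2867] [-0.15 -0.06 -8.22] [-0.053 -0.105 -0.009]
230 [183.46 181.45] -2.02
234 [186.14 185.09] -1.05
238 [187.31 186.59] -0.72
244 [188.02 187.12] -0.9
```

Force levelled off at about 6.3 N of load and the pail's bottom edge has risen, so it hung clear and still for over two seconds. Now I'll set it down gently.

Request:
arm_command(plan=[[[0,0,1,0],[0,0,1,0],[0,0,1.5,0],[0,0,1.5,0],[0,0,1.5,0]]])

```text
time: 28.52
ee_pos: [0.5889, -0.1917, 0.2799]
orientation: [-2.019, -2.407, 0.0]
force: [-0.2, 0.1, -8.9]
grip_width: 0.0178
grip_force: 55.0
```

Request:
arm_command(plan=[[[0,0,1.5,0],[0,0,1.5,0],[0,0,1.5,0],[0,0,1.5,0],[0,0,1.5,0]]])

```text
time: 28.93
ee_pos: [0.589, -0.1918, 0.2726]
orientation: [2.019, 2.407, -0.0]
force: [0.6, 0.4, -7.7]
grip_width: 0.0176
grip_force: 55.0
```

Request:
arm_command(plan=[[[0,0,2,0],[0,0,2,0],[0,0,2,0],[0,0,3,0],[0,0,3,0]]])

```text
time: 29.35
ee_pos: [0.5891, -0.1917, 0.2606]
orientation: [2.019, 2.407, 0.0]
force: [0.5, -0.0, -6.8]
grip_width: 0.0179
grip_force: 55.0
```

Request:
arm_command(plan=[[[0,0,3,0],[0,0,3,0],[0,0,3,0],[0,0,3,0],[0,0,3,0]]])

```text
time: 29.77
ee_pos: [0.5891, -0.1917, 0.2456]
orientation: [2.019, 2.407, 0.001]
force: [-0.1, 0.9, -4.6]
grip_width: 0.0178
grip_force: 55.0
```

```bash
python3 -c "
from h import *
F(4)"
```

```text
29.97 [ 0.589  -0.1917  0.2457] [-0.19  0.66 -4.2 ] [ 0.146 -0.049  0.01 ]
```

Request:
arm_command(plan=[[[0,0,4,0],[0,0,4,0],[0,0,5,0],[0,0,5,0],[0,0,5,0]]])

```text
time: 30.38
ee_pos: [0.5892, -0.1921, 0.2224]
orientation: [2.018, 2.406, -0.0]
force: [0.5, -0.5, -1.3]
grip_width: 0.0179
grip_force: 55.0
```

Request:
arm_command(plan=[[[0,0,5,0],[0,0,5,0],[0,0,4,0],[0,0,2,0],[0,0,0,0]]])

```text
time: 30.8
ee_pos: [0.5887, -0.1917, 0.206]
orientation: [-2.018, -2.406, 0.001]
force: [0.3, 0.9, -2.5]
grip_width: 0.018
grip_force: 55.0
```

Run:
```python
from h import *
s=F(3)
print([(l,d["uv"],round(d["p"],2)) for l in("hook_seat","hook_tip","bail_top","pail") for d in bot.spot_point(l,s)[:3]])
X=bot.sense()["ee_pos"]+[0,0,-.1195];print("seat pred",proj(s,X))
```

```text
30.95 [ 0.5891 -0.1918  0.2069] [-0.66  0.27 -2.08] [-0.021 -0.108 -0.004]
[('hook_seat', [241.4, 160.3], 0.59), ('hook_seat', [229.5, 219.8], 0.57), ('hook_tip', [239.0, 160.2], 0.43), ('hook_tip', [241.4, 258.0], 0.22), ('bail_top', [241.6, 260.4], 0.51), ('bail_top', [240.0, 158.0], 0.42), ('pail', [241.5, 176.1], 0.86)]
seat pred [242.76323758 161.41915853]
```

Unloaded. Now I'll back the hook out towards −x and watch the force.

Request:
arm_command(plan=[[[0,-3,0,0],[0,-4,0,0],[0,-5,0,0],[0,-5,0,0],[0,-5,0,0]]])

```text
time: 31.57
ee_pos: [0.5666, -0.1957, 0.2067]
orientation: [-2.019, -2.407, 0.0]
force: [-0.3, 0.7, -1.4]
grip_width: 0.0179
grip_force: 55.0
```

Request:
arm_command(plan=[[[0,-5,0,0],[0,-5,0,0],[0,-6,0,0],[0,-5,0,0],[0,-2,0,0]]])

```text
time: 31.98
ee_pos: [0.5437, -0.1997, 0.2067]
orientation: [-2.019, -2.406, 0.0]
force: [0.3, 0.0, -1.8]
grip_width: 0.0177
grip_force: 55.0
```

Run:
```python
from h import *
s=F(3)
print([(l,d["uv"],round(d["p"],2)) for l in("hook_seat","hook_tip","bail_top","pail") for d in bot.spot_point(l,s)[:3]])
X=bot.sense()["ee_pos"]+[0,0,-.1195];print("seat pred",proj(s,X))
g=cv2.GaussianBlur(s["pixels"].mean(2).astype(np.float32),(3,3),0)
for r in range(158,182,2):
  row=g[r,234:254]-np.median(g[r,232:256]); print(r,234+int(row.argmax()),round(float(row.max())),end="; ")
im0=cv2.cvtColor(cv2.resize(cv2.imread("pics/s0.png"),(512,384),interpolation=cv2.INTER_AREA),cv2.COLOR_BGR2GRAY).astype(float); im1=cv2.cvtColor(s["pixels"],cv2.COLOR_RGB2GRAY).astype(float)
for a,b in((230,234),(234,238),(238,242),(244,248)):
  r=[]
  for im in(im0,im1):
    p=im[176:196,a:b].mean(1); k=int(np.argmax(p>90)); r.append(176+k-1+(90-p[k-1])/(p[k]-p[k-1]))
  print(a,np.round(r,2))
```

```text
32.13 [ 0.5446 -0.1997  0.2068] [-0.5  -0.01 -1.6 ] [ 0.001 -0.07  -0.028]
[('hook_seat', [253.0, 160.7], 0.34), ('hook_tip', [215.2, 324.4], 0.45), ('hook_tip', [236.4, 140.5], 0.4), ('hook_tip', [251.6, 159.6], 0.39), ('bail_top', [241.4, 157.2], 0.51), ('pail', [242.9, 176.9], 0.9)]
seat pred [254.73915827 160.61234658]
158 253 64; 160 253 37; 162 242 29; 164 242 39; 166 242 42; 168 242 41; 170 242 30; 172 243 21; 174 243 24; 176 243 17; 178 243 12; 180 234 7; 230 [183.46 183.27]
234 [186.14 186.02]
238 [187.31 187.21]
244 [188.02 187.96]
```

The pail is back on its original edges within 0.2 px, with the bail upright and the hook free. Now I'll go up high, hook above the stand arms this time, and return to the stand.

Request:
arm_command(plan=[[[0,0,-10,0],[0,0,-20,0],[0,0,-25,0],[0,0,-25,0],[0,0,-25,0]]])

```text
time: 32.75
ee_pos: [0.5446, -0.1995, 0.3135]
orientation: [2.019, 2.407, 0.0]
force: [-0.1, -0.8, -2.0]
grip_width: 0.0177
grip_force: 55.0
```

Request:
arm_command(plan=[[[0,0,-25,0],[0,0,-18,0.05],[0,0,-8,0.08],[0,0,0,0.066],[0,0,0,0]]])

```text
time: 33.17
ee_pos: [0.545, -0.1996, 0.3643]
orientation: [2.246, 2.194, 0.002]
force: [-0.2, -0.3, -1.9]
grip_width: 0.0173
grip_force: 55.0
```

Request:
arm_command(plan=[[[8,0,0,0],[14,0,0,0],[20,-1,0,0],[25,-1,0,0],[28,-1,0,0]]])

```text
time: 33.58
ee_pos: [0.5431, -0.1029, 0.3621]
orientation: [-2.243, -2.198, 0.001]
force: [-0.6, -0.3, -2.0]
grip_width: 0.0176
grip_force: 55.0
```

Request:
arm_command(plan=[[[28,-1,0,0],[28,-1,0,0],[28,-1,0,0],[28,-1,0,0],[28,-1,0,0]]])

```text
time: 34.0
ee_pos: [0.5406, 0.0381, 0.3624]
orientation: [-2.242, -2.2, 0.001]
force: [0.4, -0.1, -2.0]
grip_width: 0.0175
grip_force: 55.0
```

Request:
arm_command(plan=[[[28,-1,0,0],[28,-1,0,0],[28,-1,0,0],[26,-1,0,0],[20,-1,0,0]]])

```text
time: 34.42
ee_pos: [0.5381, 0.1686, 0.3623]
orientation: [-2.24, -2.201, 0.001]
force: [0.4, -0.3, -1.9]
grip_width: 0.0175
grip_force: 55.0
```

Request:
arm_command(plan=[[[14,0,0,0],[8,0,0,0],[0,0,0,0],[0,0,0,0],[0,0,0,0]]])

```text
time: 34.83
ee_pos: [0.5397, 0.1868, 0.3626]
orientation: [2.245, 2.197, -0.001]
force: [0.2, -0.4, -1.5]
grip_width: 0.0175
grip_force: 55.0
```

Run:
```python
from h import *
np.set_printoptions(precision=4,suppress=True)
upright_check(-.02)
```

```text
34.9333 [0.5398 0.1866 0.3627] [ 2.2458  2.1967 -0.0003] [ 0.5971  0.294  -0.8151] [-0.0188 -0.0985 -0.0285]
hook_seat S [([246.6, 211.4], 0.5)]
hook_seat T []
hook_tip S [([241.7, 209.0], 0.49)]
hook_tip T []
scale S [([246.3, 175.9], 0.71)]
scale T []
-10 seat [248.2823 203.9917] [185.5134 183.3628] end [247.8212 194.3958]
-5 seat [247.901  207.2603] [181.2442 183.5162] end [247.5795 196.427 ]
0 seat [247.5097 210.354 ] [176.8764 183.5996] end [247.3323 198.3366]
5 seat [247.1106 213.251 ] [172.4308 183.6126] end [247.0812 200.1106]
10 seat [246.706  215.9301] [167.9282 183.5552] end [246.8278 201.7355]
```

Upright and right over the stand. Descending.

Request:
arm_command(plan=[[[0,0,10,0],[0,0,20,0],[0,0,25,0],[0,0,25,0],[0,0,25,0]]])

```text
time: 35.65
ee_pos: [0.5395, 0.1875, 0.2561]
orientation: [2.245, 2.198, 0.0]
force: [-0.5, -0.4, -1.5]
grip_width: 0.0177
grip_force: 55.0
```

Request:
arm_command(plan=[[[0,0,25,0],[0,0,25,0],[0,0,20,0],[0,0,12,0],[0,0,5,0]]])

```text
time: 36.07
ee_pos: [0.5385, 0.1872, 0.1683]
orientation: [-2.244, -2.197, 0.005]
force: [0.1, 0.3, -1.7]
grip_width: 0.0177
grip_force: 55.0
```

Request:
arm_command(plan=[[[0,0,2,0],[0,0,2,0],[0,0,2,0],[0,0,2,0],[0,0,0,0]]])

```text
time: 36.48
ee_pos: [0.5401, 0.1877, 0.1632]
orientation: [2.244, 2.198, 0.001]
force: [0.5, -0.0, -2.7]
grip_width: 0.0176
grip_force: 55.0
```

```bash
python3 -c "
from h import *
F(5)"
```

```text
36.73 [0.5399 0.1877 0.163 ] [ 0.4  -0.   -1.68] [-0.031 -0.084  0.009]
```

Request:
arm_command(plan=[[[0,0,1,0],[0,0,1,0],[0,0,1,0],[0,0,0,0],[0,0,0,0]]])

```text
time: 37.15
ee_pos: [0.5399, 0.1876, 0.1602]
orientation: [2.244, 2.198, 0.0]
force: [-2.1, 0.3, 4.5]
grip_width: 0.0178
grip_force: 55.0
```

```bash
python3 -c "
from h import *
F(5)"
```

```text
37.4 [0.5399 0.1876 0.1601] [-2.22 -0.55  5.49] [-0.398  0.227 -0.09 ]
```

Request:
arm_command(plan=[[[0,0,1,0],[0,0,0.5,0],[0,0,0,0],[0,0,0,0],[0,0,0,0]]])

```text
time: 37.82
ee_pos: [0.54, 0.1876, 0.1599]
orientation: [2.244, 2.197, 0.001]
force: [-5.9, -1.7, 16.8]
grip_width: 0.0175
grip_force: 55.0
```

```bash
python3 -c "
from h import *
F(5)"
```

```text
38.07 [0.54   0.1876 0.1599] [-6.14 -1.3  16.32] [-0.961  0.801 -0.234]
```

Request:
arm_command(plan=[[[0,0,-1,0],[0,0,-0.4,0],[0,0,0,0],[0,0,0,0],[0,0,0,0]]], newtons=20)

```text
time: 38.48
ee_pos: [0.5404, 0.1877, 0.1599]
orientation: [2.244, 2.198, 0.002]
force: [1.1, -1.2, 5.7]
grip_width: 0.018
grip_force: 20.0
```

```bash
python3 -c "
from h import *
F(5)"
```

```text
38.73 [0.5404 0.1877 0.16  ] [ 0.5  -0.52  6.08] [-0.413 -0.181  0.022]
```

Request:
arm_command(plan=[[[0,0,-0.4,0],[0,0,0,0],[0,0,0,0],[0,0,0,0],[0,0,0,0]]], newtons=4)

```text
time: 39.15
ee_pos: [0.5395, 0.1876, 0.1596]
orientation: [-2.244, -2.198, 0.001]
force: [-0.0, -0.1, 0.0]
grip_width: 0.0183
grip_force: 4.0
```

```bash
python3 -c "
from h import *
F(5)"
```

```text
39.4 [0.5394 0.1875 0.1597] [ 0.32 -0.09 -1.13] [-0.076 -0.101  0.002]
```

Request:
arm_command(plan=[[[0,0,0,0],[0,0,0,0],[0,0,0,0],[0,0,0,0],[0,0,0,0]]], hand=1)

```text
time: 39.82
ee_pos: [0.5398, 0.1876, 0.1601]
orientation: [2.245, 2.198, 0.0]
force: [-0.8, -0.5, 0.8]
grip_width: 0.0474
grip_force: 0.0
```

Request:
arm_command(plan=[[[0,0,0,0],[0,0,0,0],[0,0,0,0],[0,0,0,0],[0,0,0,0]]])

```text
time: 40.23
ee_pos: [0.5398, 0.1876, 0.16]
orientation: [2.245, 2.198, 0.0]
force: [0.3, -0.5, -0.3]
grip_width: 0.0809
grip_force: 0.0
```

Run:
```python
from h import *
s=F(5)
print([(l,d["uv"],round(d["p"],2)) for l in("hook_seat","hook_tip","scale") for d in bot.spot_point(l,s)[:3]],[d["bbox"] for d in bot.find_in("scale",s)[:2]])
```

```text
40.48 [0.5397 0.1876 0.1599] [0.04 0.28 0.16] [-0.043 -0.089 -0.008]
[('hook_seat', [247.3, 251.4], 0.58), ('hook_seat', [196.0, 208.7], 0.55), ('hook_seat', [229.1, 220.1], 0.26), ('hook_tip', [242.1, 247.5], 0.53)] [[249.8, 231.7, 4.9, 28.4]]
```

Released. The hook seat is at side (247.3,251.4), close to its starting pixel. I'll raise straight up, clear the stand and verify.

Request:
arm_command(plan=[[[0,0,-8,0],[0,0,-18,0],[0,0,-25,0],[0,0,-30,0],[0,0,-30,0]]])

```text
time: 41.1
ee_pos: [0.5393, 0.1875, 0.2724]
orientation: [-2.244, -2.198, 0.001]
force: [0.6, 0.3, -0.6]
grip_width: 0.0877
grip_force: 0.0
```

Request:
arm_command(plan=[[[0,0,-30,0],[0,0,-20,0],[-20,-10,-10,0],[-30,-15,0,0],[-30,-20,0,0]]])

```text
time: 41.52
ee_pos: [0.4935, 0.1082, 0.3325]
orientation: [2.242, 2.199, 0.004]
force: [-0.7, 0.0, -0.5]
grip_width: 0.0876
grip_force: 0.0
```

Request:
arm_command(plan=[[[-30,-20,0,0],[-30,-20,0,0],[-30,-20,0,0],[-20,-10,0,0],[0,0,0,0]]])

```text
time: 41.93
ee_pos: [0.4186, -0.0024, 0.3317]
orientation: [2.247, 2.194, -0.001]
force: [0.3, -0.0, -0.3]
grip_width: 0.0876
grip_force: 0.0
```

Run:
```python
from h import *
s=F(3);t=bot.get_image("top")
for l in("hook_seat","hook_tip","scale","pail","bail_top"):
  for n,p in(("S",s),("T",t)): print(l,n,[(d["uv"],round(d["p"],2)) for d in bot.spot_point(l,p)[:3]])
for n,p in(("S",s),("T",t)): print("scale bbox",n,[np.round(d["bbox"],1) for d in bot.find_in("scale",p)[:2]])
im0=cv2.resize(cv2.imread("pics/s0.png"),(512,384),interpolation=cv2.INTER_AREA); im1=cv2.cvtColor(s["pixels"],cv2.COLOR_RGB2BGR)
for nm,(x0,y0,x1,y1) in dict(handle=(238,204,260,236),hook=(236,236,260,258),pail=(222,150,264,194)).items():
  T=cv2.resize(im0[y0:y1,x0:x1],None,fx=8,fy=8,interpolation=cv2.INTER_CUBIC);W=cv2.resize(im1[y0-6:y1+6,x0-6:x1+6],None,fx=8,fy=8,interpolation=cv2.INTER_CUBIC)
  _,v,_,q=cv2.minMaxLoc(cv2.matchTemplate(W,T,cv2.TM_CCOEFF_NORMED)); print(nm,q[0]/8-6,q[1]/8-6,round(v,3))
```

```text
42.08 [4.212e-01 1.000e-04 3.317e-01] [ 0.16 -0.17  0.05] [-0.026 -0.08  -0.029]
hook_seat S [([247.8, 254.2], 0.5)]
hook_seat T [([253.7, 135.5], 0.56)]
hook_tip S [([239.5, 246.8], 0.58)]
hook_tip T []
scale S [([249.1, 226.1], 0.53)]
scale T [([183.2, 186.2], 0.71)]
pail S [([245.9, 177.0], 0.76), ([248.6, 250.4], 0.2)]
pail T [([304.1, 177.5], 0.71)]
bail_top S [([238.7, 156.3], 0.62), ([197.5, 209.8], 0.6)]
bail_top T [([311.0, 172.3], 0.5)]
scale bbox S [array([250.5, 229.6,   8.8,  46.6])]
scale bbox T [array([181.8, 191.4,  34.3,  13.4]), array([307.4, 174.2,  23.1,   7.2])]
handle 0.625 0.0 0.993
hook 0.75 0.0 0.987
pail 0.0 0.0 0.999
```

The scale hangs within about 2–3 mm of its original place and the pail is back at its exact pixel.

```bash
python3 -c "
from h import *
print(bot.sign_off())"
```

```text
the job is handed in; nothing more can be done
None
```

The pail was weighed at about 6.3 N (0.64 kg) and set back upright where it stood, the scale is hanging on its stand again, and the job is handed in; on the way out I bumped the scale against the stand's arm, knocking it about 43° over in the grip, and straightened it by pressing it against that same arm.

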